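# Sort markers and clothes pegs under the pantry shelf

### The job

Tidy the pantry top: put both board markers into the rectangular wooden tray and both wooden clothes pegs into the round steel bowl, reaching in under the wire shelf. Leave everything else on the table where it stands.

Things in the scene. Friction and masses are not known exactly. Their poses are not given: they have to be found in the camera images.
- marker_a: flat-sided board marker, grey with a black cap, lying on the table: 112 long (its x), 18 wide (its y), 15 thick (z). Origin at its middle, 7.5 above the table; +x points to the cap. 18 to 35 g. Belongs in the tray
- marker_b: flat-sided board marker, grey with a black cap, lying on the table: 112 long (its x), 18 wide (its y), 15 thick (z). Origin at its middle, 7.5 above the table; +x points to the cap. 18 to 35 g. Belongs in the tray
- peg_a: wooden spring clothes peg, lying on its side on the table: 78 long (its x), 13 thick (z), about 20 wide (its y) at the middle, 16 at the jaw end (+x), 24 at the other; one rigid piece. Origin at its middle, 6.5 above the table. 10 to 20 g. Belongs in the bowl
- peg_b: wooden spring clothes peg, lying on its side on the table: 78 long (its x), 13 thick (z), about 20 wide (its y) at the middle, 16 at the jaw end (+x), 24 at the other; one rigid piece. Origin at its middle, 6.5 above the table. 10 to 20 g. Belongs in the bowl
- bowl: round open steel bowl, fixed to the table: 152 across at the rim, 128 at the foot, 48 high, wall 4, floor 5 thick. Origin at the centre of its underside. It stands under the wire shelf, to the left or right of its middle (the tray stands on the other side)
- tray: rectangular open tray of pale wood, fixed: 170 long (its x, away from the robot), 104 wide (y), 45 high, walls and floor 8 thick. Origin at the centre of its underside. It too stands under the wire shelf
- riser: fixed dark wire shelf on four legs over bowl and tray; a small jar on top. Origin on the table, axes as the world. Bowl and tray centres at its x 0, y +110 or -110. Shelf spans x -79 to +89, y -335 to +335, underside 273 high: reach in below it from the robot side, gripper leaning 30 to 50 degrees. Legs at x +15, +85, y -330, +330; a jar and a can, radius 33, to 69 high, below it at x 40, y +-285
- spice_jar: bystander: small spice jar with a steel cap, 42 across, 58 high (origin at the centre of its underside)
- fish_tin: bystander: plain flat steel tin, 56 across, 34 high (origin at the centre of its underside)
- egg_cup: bystander: white china egg cup, 46 across, 50 high (origin at the centre of its underside)
- mug: bystander: white mug, 80 across, 92 high (origin at the centre of its underside)
- bean_can: bystander: food can with a paper label, 74 across, 110 high (origin at the centre of its underside)
- wooden_spoon: bystander: wooden spoon lying down at the left
Things that resemble listed ones, but are neither listed nor needed, are in the scene too. Leave any blue or red look-alike of the tray alone.

How it is judged:
By the outcome, as a careful person would: the job done as asked, in the order asked, and still so for the second after the job is handed in, with the robot touching nothing.
It also fails if it takes over 72 s, if anything falls off the work surface, if the arm or the gripper's body presses on something with over 40 N, if the wrist force passes 120 N, or if a joint passes its speed limit or range.

### The arm

A 6-joint arm with a two-finger parallel gripper is mounted at the origin on the work surface. World frame = base frame: x ahead of the robot, y to its left, z up, the work surface at z = 0. Lengths are in m, angles in degrees, forces in N, time in s.
With the tool pointing down it reaches from about 0.35 to 0.875 m from the base axis. Payload 4.2 kg.
Tool frame: the origin (TCP) lies at the very end of the fingers, on their centre line; the grasp point (between the pads) lies 19 mm behind it (grip_point_offset is the distance from the TCP to the grasp point, in m); z points along the fingers, y is the line along which they close (so a half turn about z gives the same grasp; the last joint's range is limited). The gripper opens to 87 mm and grips with 3 to 60 N. Pads are 19 mm wide; open, the fingers measure 117 mm over their backs; the gripper's body (75 mm by 190 mm) begins 51 mm behind the grasp point.
Start: joints at [-60.47, 22.042, 0.453, 0, -68.411, -14.817], TCP at [0.159, -0.604, 0.223] pointing down, gripper open.
Joint ranges: [-179.83, 179.83], [-69.29, 118.12], [-61.27, 80.66], [-181.25, 117.63], [-171.15, -9.14], [-177.46, 177.46]. Speed limits (degrees/s): [159.86, 159.86, 180, 180, 180, 180].

### API

Orientations are given as [roll, pitch, yaw] about the fixed x, y, z axes, in that order (R = Rz(yaw) Ry(pitch) Rx(roll)).
In Python, from rig import * gives the robot as it stands. The module is installed in compiled form; this text tells all that it offers. Calls block until the motion is done:
- move_ptp(position, orientation): joint-space move of the TCP to a pose.
- movel(position, frame=None, max_speed=0.15, threshold=None): straight line of the TCP; frame=None keeps the orientation; max_speed is the mean speed in m/s. With threshold (N) it stops when the force on the tool has changed by that much, and returns True; else False.
- set_joints(angles): joint-space move.
- set_gripper(opening, effort=None): finger opening in m; effort is the grip in N (None keeps the last); returns when the fingers have stopped.
- wait(seconds).
- solve_ik(position, orientation): joint angles nearest the present ones, or None.
- get_obs(): the state.
- camera(name): name is "scene" or "top"; returns a dict with "img" (400x640x3 uint8, red, green, blue), "range_z" (400x640 float32, m along the optical axis (not along the pixel's ray), 0 where there is no reading), "camera_matrix" (3x3 intrinsics, pixels), "k1" (the pictures are not rectified: a ray, as slopes to the right and down, at radius r is drawn at 1 + k1 r^2 times it, then the intrinsics apply), "world_from_camera" (4x4, takes a point from camera to world coordinates). Camera axes: x right, y down, z forward; pixel columns grow to the right and rows downward; lengths in m; the calibration is good to about 2 mm. A picture is of the moment at which its call begins.
A pose or a line that the arm cannot do raises IKError and nothing moves.
- job_done(): hands the job in; it is judged then, once.
The state is a dict: "time": time; "joint_positions": joint angles; "qvel": joint speeds; "effort": joint torques, N m; "ee_pos": TCP position; "eef_rot": TCP orientation; "wrist_force": force on the tool from outside, world axes, zero at the start; "ft_torque": the same for the moment, N m; "gripper_width": finger opening in m; "gripper_force": force on a finger pad.
Only numpy, scipy, OpenCV 4.12 (cv2) and the standard library are available. Lean on these libraries where they do the work, as an engineer would, in place of code of your own. Each camera call takes 0.05 s, during which the arm holds its last target. There are 200 camera calls.

## Working session

There is one attempt and no reset: what is moved stays moved. The work goes in short steps, each a Python script; the robot and the scene stay as the last script left them, time stands still between calls to the robot, and variables do not carry over. Pictures are saved under pics/ and viewed, at most 10 in all, crops included, and the job is handed in when it is done.

```bash
mkdir -p pics; python3 - <<'E'
from rig import *
import cv2,numpy as np,pickle
for n in("scene","top"):
    c=camera(n);cv2.imwrite(f"pics/{n}0.png",c["img"][:,:,::-1]);pickle.dump(c,open(f"{n}0.pkl","wb"))
    print(n,c["camera_matrix"].tolist(),c["k1"],np.round(c["world_from_camera"],3).tolist())
o=get_obs();print(o["time"],o["ee_pos"],o["eef_rot"],o["wrist_force"])
E
```

```text
scene [[390.76384533285665, 0.0, 321.0023674762424], [0.0, 390.76384533285665, 201.75385566885197], [0.0, 0.0, 1.0]] 0.028549633215652154 [[0.877, 0.416, -0.242, 0.776], [0.481, -0.742, 0.467, -0.599], [0.014, -0.526, -0.851, 1.183], [0.0, 0.0, 0.0, 1.0]]
top [[386.48713865129645, 0.0, 319.92553688148615], [0.0, 386.48713865129645, 201.85934565844664], [0.0, 0.0, 1.0]] -0.0029839625443311593 [[0.036, -0.971, 0.237, 0.184], [-0.999, -0.037, 0.002, -0.001], [0.007, -0.237, -0.971, 1.246], [0.0, 0.0, 0.0, 1.0]]
0.1 [ 0.15860852 -0.60399736  0.22158067] [ 1.79889995e+02 -6.39941677e-03 -1.65298695e+02] [ 0.10002858 -0.83097888  0.94523735]
```

View pics/scene0.png

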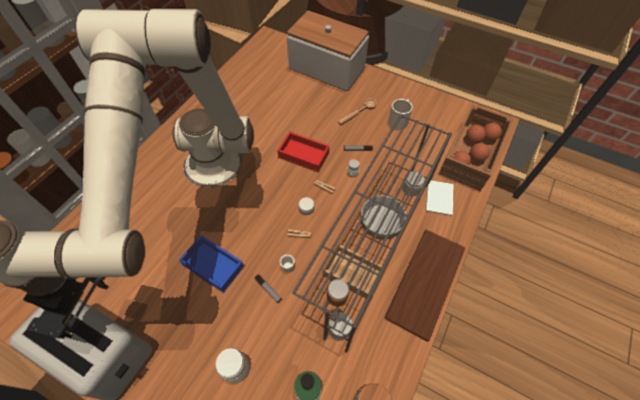

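View pics/top0.png

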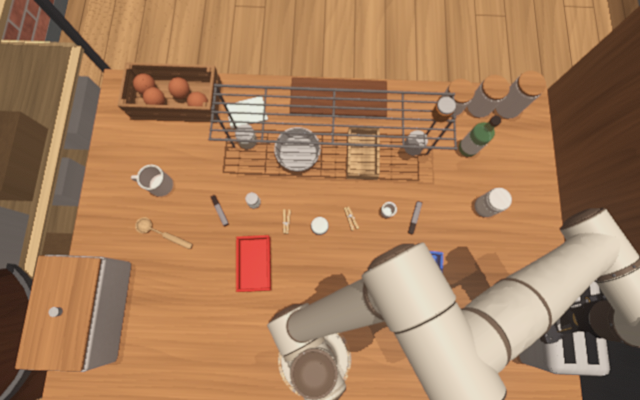

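Scene picture: markers at (358,148) and (268,288), pegs at (325,187) and (299,234), bowl at (384,216), pale tray at about (352,270), red and blue decoy trays at (303,151) and (212,262). The top view shows the same things: markers (219,210) and (415,217), pegs (286,221) and (351,217), bowl (298,150), tray (364,152). I'll enlarge the crop and measure.

```bash
cat > vis.py <<'E'
import numpy as np,cv2,pickle
def load(n): return pickle.load(open(n+".pkl","rb"))
def rays(c,uv):
    K=c["camera_matrix"];k=c["k1"]
    p=cv2.undistortPoints(np.float64(uv).reshape(-1,1,2),K,np.array([k,0,0,0.]))[:,0]
    d=np.c_[p,np.ones(len(p))]; T=c["world_from_camera"]
    return T[:3,3],d@T[:3,:3].T
def onplane(c,uv,z):
    o,d=rays(c,uv); return o+d*((z-o[2])/d[:,2])[:,None]
def cloud(c):
    h,w=c["range_z"].shape; v,u=np.mgrid[:h,:w]
    o,d=rays(c,np.c_[u.ravel(),v.ravel()])
    P=(o+d*c["range_z"].reshape(-1,1)).reshape(h,w,3); P[c["range_z"]==0]=np.nan; return P
def tri(c1,uv1,c2,uv2):
    o1,d1=rays(c1,[uv1]);o2,d2=rays(c2,[uv2]);d1=d1[0];d2=d2[0]
    s=np.linalg.lstsq(np.c_[d1,-d2],o2-o1,rcond=None)[0]
    a=o1+s[0]*d1;b=o2+s[1]*d2
    return (a+b)/2,np.linalg.norm(a-b)
E
python3 - <<'E'
from vis import *
R={"scene":[("mL",358,148),("mR",268,288),("pL",325,187),("pR",299,234)],"top":[("mL",219,210),("mR",415,217),("pL",286,221),("pR",351,217)]}
cen={}
for n in R:
    c=load(n+"0");P=cloud(c);H=P[:,:,2]
    tab=np.nanmedian(H[190:240,240:430]);print(n,"table",tab, "noise",np.nanstd(H[225:240,300:310]))
    hsv=cv2.cvtColor(c["img"],cv2.COLOR_RGB2HSV).astype(int)
    for nm,u,v in R[n]:
        r=20;sl=np.s_[v-r:v+r,u-r:u+r]
        img=c["img"][sl].astype(float); bg=np.median(img.reshape(-1,3),0)
        diff=np.abs(cv2.cvtColor(c["img"],cv2.COLOR_RGB2LAB)[sl].astype(int)-np.median(cv2.cvtColor(c["img"],cv2.COLOR_RGB2LAB)[sl].reshape(-1,3),0)).sum(2)
        m=(diff>30).astype(np.uint8)
        k,l,st,ce=cv2.connectedComponentsWithStats(m)
        # component nearest centre with area>20
        i=min([i for i in range(1,k) if st[i,4]>25],key=lambda i:np.hypot(*(ce[i]-r)))
        ys,xs=np.nonzero(l==i);uv=np.c_[xs+u-r,ys+v-r].astype(float)
        W=onplane(c,uv,0.010)[:,:2];m0=W.mean(0);w,V=np.linalg.eigh(np.cov((W-m0).T));a=V[:,1]
        q=(W-m0)@V; mid=m0+V@((q.max(0)+q.min(0))/2)
        lum=img.mean(2)[ys,xs]; s=np.corrcoef(q[:,1],lum)[0,1]
        hz=np.nanpercentile(H[sl][l==i],[50,90])
        cen[n,nm]=((uv.max(0)+uv.min(0))/2)
        print(nm,"uv",uv.mean(0).round(1),"mid",mid.round(4),"ang",np.degrees(np.arctan2(a[1],a[0])).round(1),"LxW",np.ptp(q,axis=0)[::-1].round(3),"lumcorr",s.round(2),"h",hz.round(3))
for nm,_,_ in R["top"]: print(nm,[np.round(x,4) for x in tri(load("top0"),cen["top",nm],load("scene0"),cen["scene",nm])])
c=load("top0");cv2.imwrite("pics/crop_t.png",cv2.resize(c["img"][115:245,190:455,::-1],None,fx=3,fy=3,interpolation=2))
E
```

```text
scene table 0.0022760057245121423 noise 0.0064925207026337636
mL uv [358.  147.8] mid [0.4466 0.3293] ang -149.2 LxW [0.114 0.027] lumcorr 0.52 h [0.014 0.018]
mR uv [267.4 288. ] mid [ 0.4486 -0.3116] ang 163.2 LxW [0.116 0.022] lumcorr -0.56 h [0.015 0.019]
pL uv [324.6 186.8] mid [0.4207 0.1065] ang -180.0 LxW [0.077 0.032] lumcorr 0.17 h [0.011 0.017]
pR uv [299.4 233.8] mid [ 0.4393 -0.1026] ang -159.4 LxW [0.081 0.028] lumcorr -0.02 h [0.012 0.016]
top table 0.000687870919397815 noise 0.0020962654730175665
mL uv [219.2 210.4] mid [0.4457 0.3303] ang -150.3 LxW [0.116 0.022] lumcorr 0.55 h [0.014 0.018]
mR uv [414.1 218. ] mid [ 0.4463 -0.3081] ang 163.4 LxW [0.116 0.023] lumcorr -0.7 h [0.014 0.018]
pL uv [285.7 221.3] mid [0.4182 0.1104] ang 179.6 LxW [0.079 0.023] lumcorr -0.21 h [0.012 0.015]
pR uv [350.7 218. ] mid [ 0.4365 -0.1001] ang -156.5 LxW [0.077 0.024] lumcorr 0.05 h [0.013 0.016]
mL [array([0.4457, 0.3316, 0.0069]), np.float64(0.0004)]
mR [array([ 0.4468, -0.3092,  0.0022]), np.float64(0.001)]
pL [array([0.4195, 0.1088, 0.0032]), np.float64(0.0002)]
pR [array([ 0.4377, -0.1005,  0.0072]), np.float64(0.0028)]
```

View pics/crop_t.png

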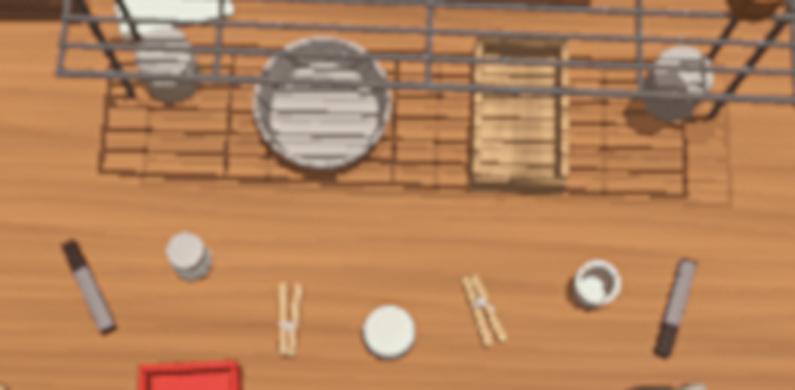

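The crop confirms the targets: markers at crop (90,287) and (675,307), two-legged pegs at (288,320) and (485,310), bowl rim centre (321,103), pale tray (520,113). The tray and bowl meant are the pale wooden and steel ones under the shelf; red (190,380) and the blue tray are decoys. Next I measure bowl and tray and check reach.

```bash
cat > act.py <<'E'
from rig import *
import numpy as np
from scipy.spatial.transform import Rotation as Ro
def ori(yaw,lean,s=1):
    p,l=np.radians([yaw,lean]); z=np.array([np.sin(l)*np.cos(p),np.sin(l)*np.sin(p),-np.cos(l)])
    y=s*np.array([-np.sin(p),np.cos(p),0]); return Ro.from_matrix(np.c_[np.cross(y,z),y,z])
def rpy(R): return R.as_euler("xyz",degrees=True).tolist()
def axis(R): return R.as_matrix()[:,2]
BACK=0.20
E
python3 - <<'E'
from vis import *
from act import *
for n in("top","scene"):
    P=cloud(load(n+"0")).reshape(-1,3)
    for nm,y,h in(("bowl",.11,.048),("tray",-.11,.045)):
        q=P[(abs(P[:,2]-h)<.008)&(abs(P[:,1]-y)<.095)&(abs(P[:,0]-.62)<.13)]
        lo,hi=np.percentile(q[:,:2],[2,98],axis=0);print(n,nm,len(q),"mid",((lo+hi)/2).round(4),"ext",(hi-lo).round(3),"zmed",np.median(q[:,2]).round(4))
    q=P[(P[:,2]>.265)&(P[:,2]<.30)&(abs(P[:,1])<.33)&(P[:,0]>.4)&(P[:,0]<.8)]
    print(n,"shelf x",np.percentile(q[:,0],[1,99]).round(3),"z",np.median(q[:,2]).round(3))
t,s=load("top0"),load("scene0")
print("bowl tri",tri(t,(297,149.3),s,(384,216)))
for nm,p,yaw in(("mL",(.446,.330),30.3),("mR",(.4475,-.310),-16.7),("pL",(.4195,.1085),0),("pR",(.438,-.1012),22)):
  for sg in(1,-1):
    R=ori(yaw,15,sg);a=axis(R);D=(.62,-.11,.044) if nm[0]=="m" else (.62,.11,.04)
    R2=ori(0,40,sg)
    print(nm,sg,[None if (j:=solve_ik(list(np.array(x)),rpy(r))) is None else np.round(j).astype(int).tolist() for x,r in(((*p,.005),R),((*p,.13),R),(D,R2),(D-BACK*axis(R2),R2))])
E
```

```text
top bowl 201 mid [0.6577 0.0883] ext [0.148 0.143] zmed 0.0472
top tray 382 mid [ 0.6572 -0.1333] ext [0.168 0.102] zmed 0.0441
top shelf x [0.579 0.746] z 0.283
scene bowl 179 mid [0.6578 0.0871] ext [0.143 0.141] zmed 0.0466
scene tray 348 mid [ 0.6596 -0.1365] ext [0.168 0.103] zmed 0.0449
scene shelf x [0.581 0.747] z 0.283
bowl tri (array([0.66093165, 0.08638919, 0.03053957]), np.float64(0.0035420257201819816))
mL 1 [None, [57, 14, -33, 13, -30, -127], None, None]
mL -1 [None, [57, 14, -33, 13, -30, 53], None, None]
mR 1 [[-18, 25, -36, -1, -14, -88], [-18, 13, -29, -1, -33, -88], None, None]
mR -1 [[-18, 25, -36, -1, -14, 92], [-18, 13, -29, -1, -33, 92], None, None]
pL 1 [None, [42, 2, -50, 22, -28, -151], [-6, 26, -34, -161, -11, 75], None]
pL -1 [None, [42, 2, -50, 22, -28, 29], [-6, 26, -34, -161, -11, -105], None]
pR 1 [[3, 20, -41, -18, -16, -55], [4, 5, -36, -8, -34, -66], [-6, 26, -34, -161, -11, 75], None]
pR -1 [[3, 20, -41, -18, -16, 125], [4, 5, -36, -8, -34, 114], [-6, 26, -34, -161, -11, -105], None]
```

```bash
python3 - <<'E'
from act import *
def f(p,yaw,L):
    o=[]
    for sg in(1,-1):
        R=ori(yaw,L,sg);j=solve_ik(list(p),rpy(R)); o.append(None if j is None else np.round(j).astype(int).tolist())
    return o
for nm,p,yaw in(("mL",(.446,.330),30.3),("mR",(.4475,-.310),-16.7),("pL",(.4195,.1085),0),("pR",(.438,-.1012),22)):
  for L in(0,8): print(nm,L,[f((*p,z),yaw,L) for z in(.005,.13)])
for nm,D in(("tray",np.array([.663,-.135,.044])),("bowl",np.array([.66,.088,.04]))):
  for L in(30,35,40,45,50):
    for yaw in(0,np.degrees(np.arctan2(D[1],D[0])).round(1)):
      print(nm,L,yaw,[f(D-b*axis(ori(yaw,L)),yaw,L)[0] for b in(0,.07,.14,.2)])
E
```

```text
mL 0 [[[53, 30, -24, 0, -36, -113], [53, 30, -24, 0, -36, 67]], [[53, 20, -17, 0, -53, -113], [53, 20, -17, 0, -53, 67]]]
mL 8 [[[55, 27, -33, 9, -23, -122], [55, 27, -33, 9, -23, 58]], [[55, 17, -25, 5, -41, -118], [55, 17, -25, 5, -41, 62]]]
mR 0 [[[-18, 29, -25, 0, -36, -89], [-18, 29, -25, 0, -36, 91]], [[-18, 19, -18, 0, -52, -89], [-18, 19, -18, 0, -52, 91]]]
mR 8 [[[-18, 27, -31, 0, -24, -89], [-18, 27, -31, 0, -24, 91]], [[-18, 16, -24, 0, -42, -89], [-18, 16, -24, 0, -42, 91]]]
pL 0 [[[36, 22, -41, 0, -27, -126], [36, 22, -41, 0, -27, 54]], [[36, 9, -33, 0, -48, -126], [36, 9, -33, 0, -48, 54]]]
pL 8 [[[37, 19, -56, 29, -10, -155], [37, 19, -56, 29, -10, 25]], [[40, 5, -41, 8, -38, -136], [40, 5, -41, 8, -38, 44]]]
pR 0 [[[8, 23, -39, 0, -29, -76], [8, 23, -39, 0, -29, 104]], [[8, 11, -31, 0, -49, -76], [8, 11, -31, 0, -49, 104]]]
pR 8 [[[6, 21, -41, -6, -21, -68], [6, 21, -41, -6, -21, 112]], [[6, 8, -34, -3, -41, -72], [6, 8, -34, -3, -41, 108]]]
tray 30 0 [None, None, [3, 12, -32, 6, -16, -98], [3, 5, -31, 4, -24, -97]]
tray 30 -11.5 [None, None, None, [8, 5, -40, 30, -19
[... 301 characters left out ...]
0, -22, -93, -16, 17], [-17, 11, -27, -77, -13, -2], None]
tray 50 -11.5 [[-28, 30, -28, -142, -21, 64], [-26, 21, -29, -128, -14, 48], None, None]
bowl 30 0 [None, None, None, [28, 4, -45, 45, -19, -158]]
bowl 30 7.6 [None, None, None, [27, 4, -43, 32, -18, -138]]
bowl 35 0 [None, None, None, None]
bowl 35 7.6 [None, None, None, None]
bowl 40 0 [None, None, None, None]
bowl 40 7.6 [None, None, None, None]
bowl 45 0 [[-8, 29, -33, -160, -18, 77], None, None, None]
bowl 45 7.6 [None, None, None, None]
bowl 50 0 [[-9, 31, -38, -166, -29, 83], [-10, 22, -42, -161, -25, 80], [-10, 12, -43, -151, -16, 69], None]
bowl 50 7.6 [[-10, 30, -30, -144, -23, 67], [-9, 21, -32, -131, -17, 53], None, None]
```

```bash
python3 - <<'E'
from act import *
for nm,D in(("tray",np.array([.665,-.135,.062])),("bowl",np.array([.66,.088,.05]))):
  for L in(38,42,46,50):
    for yaw in range(-50,51,10):
     for sg in(1,-1):
      R=ori(yaw,L,sg);a=axis(R);U=D+[0,0,.03]
      J=[solve_ik(list(p),rpy(R)) for p in(D,U,U-.08*a,U-.15*a,U-.2*a)]
      J=J[:4] if J[4] is None else J
      if any(j is None for j in J):continue
      J=np.array(J); st=abs(np.diff(J,axis=0)).max()
      if st<60: print(nm,L,yaw,sg,"n",len(J),"step",st.round(),"j5",J[:,4].max().round(),"j4",J[:,3].round().astype(int).tolist(),"j6",J[:,5].round().astype(int).tolist())
E
```

```text
tray 38 -50 1 n 5 step 21.0 j5 -28.0 j4 [111, 103, 82, 65, 57] j6 [118, 125, 138, 149, 154]
tray 38 -50 -1 n 5 step 21.0 j5 -28.0 j4 [111, 103, 82, 65, 57] j6 [-62, -55, -42, -31, -26]
tray 38 10 1 n 5 step 9.0 j5 -14.0 j4 [-42, -35, -28, -23, -21] j6 [-36, -44, -51, -56, -59]
tray 38 10 -1 n 5 step 9.0 j5 -14.0 j4 [-42, -35, -28, -23, -21] j6 [144, 136, 129, 124, 121]
tray 38 20 1 n 5 step 8.0 j5 -25.0 j4 [-48, -44, -39, -35, -33] j6 [-20, -25, -30, -33, -35]
tray 38 20 -1 n 5 step 8.0 j5 -25.0 j4 [-48, -44, -39, -35, -33] j6 [160, 155, 150, 147, 145]
tray 38 30 1 n 5 step 7.0 j5 -34.0 j4 [-49, -46, -42, -39, -37] j6 [-9, -13, -17, -19, -20]
tray 38 30 -1 n 5 step 7.0 j5 -34.0 j4 [-49, -46, -42, -39, -37] j6 [171, 167, 163, 161, 160]
tray 38 40 1 n 5 step 6.0 j5 -43.0 j4 [-49, -46, -43, -41, -39] j6 [-1, -4, -7, -9, -10]
tray 38 50 1 n 5 step 7.0 j5 -51.0 j4 [-47, -45, -42, -40, -39] j6 [6, 3, 1, -1, -2]
tray 42 10 1 n 5 step 9.0 j5 -16.0 j4 [-56, -49, -40, -34, -29] j6 [-20, -29, -38, -45, -49]
tray 42 10 -1 n 5 step 9.0 j5 -16.0 j4 [-56, -49, -40, -34, -29] j6 [160, 151, 142, 135,
[... 4405 characters left out ...]
p 14.0 j5 -48.0 j4 [92, 87, 74, 63, 57] j6 [-73, -69, -62, -56, -53]
bowl 50 -40 1 n 5 step 15.0 j5 -45.0 j4 [111, 106, 91, 77, 68] j6 [103, 108, 115, 121, 126]
bowl 50 -40 -1 n 5 step 15.0 j5 -45.0 j4 [111, 106, 91, 77, 68] j6 [-77, -72, -65, -59, -54]
bowl 50 30 1 n 5 step 10.0 j5 -23.0 j4 [-89, -82, -73, -64, -58] j6 [22, 12, 3, -6, -12]
bowl 50 40 1 n 5 step 8.0 j5 -32.0 j4 [-80, -75, -69, -63, -59] j6 [20, 13, 8, 3, 0]
bowl 50 40 -1 n 4 step 8.0 j5 -32.0 j4 [-80, -75, -69, -63] j6 [-160, -167, -172, -177]
bowl 50 50 1 n 5 step 7.0 j5 -41.0 j4 [-73, -70, -65, -60, -58] j6 [20, 15, 12, 9, 7]
bowl 50 50 -1 n 5 step 7.0 j5 -41.0 j4 [-73, -70, -65, -60, -58] j6 [-160, -165, -168, -171, -173]
```

```bash
cat >> act.py <<'E'
PLACE={"tray":(np.array([.665,-.135]),46,15),"bowl":(np.array([.660,.088]),48,33)}
def cycle(name,xy,yaw,lean,dest,z,off,width):
    R=ori(yaw,lean); zp=.0015+.0095*np.sin(np.radians(lean))
    set_gripper(.05)
    move_ptp([*xy,.15],rpy(R)); hit=movel([*xy,zp],max_speed=.18,threshold=12)
    set_gripper(0,25); o=get_obs(); w0=o["gripper_width"]
    print(name,"hit",hit,"tcp",np.round(o["ee_pos"],4),"width",round(w0,4))
    if abs(w0-width)>.006: print("BAD GRASP"); return False
    movel([*xy,.15],max_speed=.25); print("lifted width",round(get_obs()["gripper_width"],4))
    c,L,y=PLACE[dest]; Q=ori(y,L); h=np.radians(y)
    D=np.array([*(c+off*np.array([-np.sin(h),np.cos(h)])),z]); U=D+[0,0,.03]
    move_ptp(list(U-.2*axis(Q)),rpy(Q)); movel(list(U),max_speed=.2)
    movel(list(D),max_speed=.12,threshold=12)
    o=get_obs();print("at",np.round(o["ee_pos"],3),"width",round(o["gripper_width"],4),"F",np.round(o["wrist_force"],1))
    set_gripper(w0+.014); wait(.2); movel(list(U),max_speed=.15); movel(list(U-.2*axis(Q)),max_speed=.25)
    print("t",get_obs()["time"]); return True
E
python3 - <<'E'
from act import *
import cv2
cycle("mR",(.4475,-.310),-16.7,14,"tray",.051,-.012,.018)
cv2.imwrite("pics/a1.png",cv2.resize(camera("top")["img"][90:260,180:460,::-1],None,fx=2.8,fy=2.8))
E
```

```text
mR hit True tcp [ 0.4466 -0.3103  0.0024] width 0.0177
lifted width 0.0176
at [ 0.668 -0.147  0.052] width 0.018 F [ 0.6  0.5 -0.6]
t 9.525
```

View pics/a1.png

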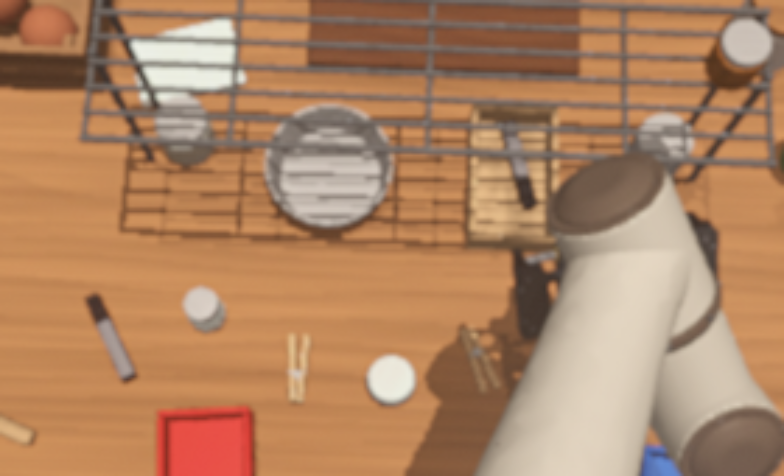

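Picture: the first marker lies flat in the pale tray at crop (518,165), everything else unmoved. The fingers touched the table at the bottom, so I grasp 2 mm higher and continue.

```bash
sed -i 's/zp=.0015/zp=.0035/' act.py; python3 - <<'E'
from act import *
import cv2
cycle("mL",(.446,.330),30.3,8,"tray",.056,.012,.018) and cycle("pR",(.438,-.1012),22.5,10,"bowl",.052,-.012,.020) and cycle("pL",(.4195,.1085),0,0,"bowl",.056,.015,.020)
cv2.imwrite("pics/a2.png",cv2.resize(camera("top")["img"][90:260,180:460,::-1],None,fx=2.8,fy=2.8))
cv2.imwrite("pics/s2.png",cv2.resize(camera("scene")["img"][100:360,160:460,::-1],None,fx=2.2,fy=2.2))
E
```

```text
mL hit False tcp [0.446  0.3301 0.005 ] width 0.0177
lifted width 0.0175
at [ 0.662 -0.124  0.057] width 0.0178 F [ 0.4 -0.1 -0.6]
t 19.9417
pR hit False tcp [ 0.4381 -0.1011  0.0054] width 0.0195
lifted width 0.0199
at [0.667 0.077 0.053] width 0.0197 F [0.1 0.6 0.2]
t 28.275
pL hit False tcp [0.4196 0.1086 0.0037] width 0.0196
lifted width 0.0204
at [0.652 0.1   0.057] width 0.0198 F [0.5 0.6 1. ]
t 38.225
```

View pics/a2.png

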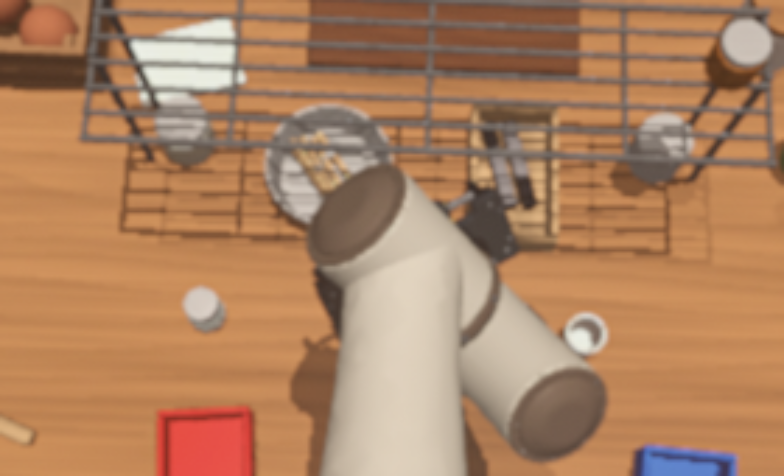

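View pics/s2.png

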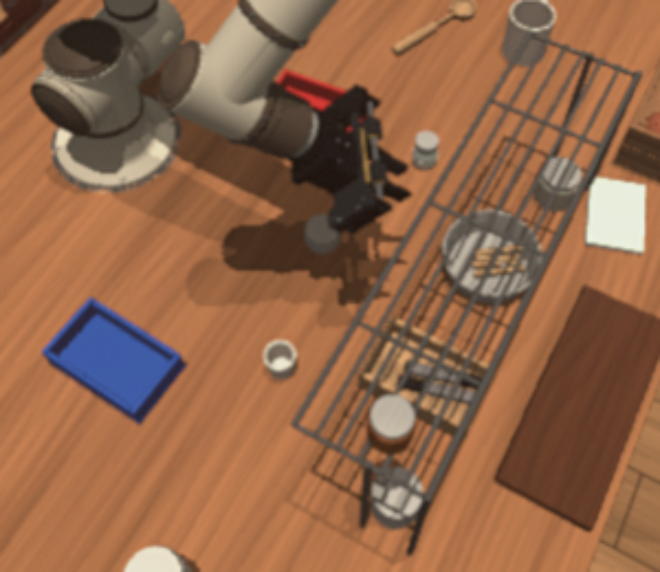

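Both markers lie in the tray (top crop (497,165) and (520,170)), and peg legs show in the bowl at (320,160). I'll back off and check the bowl and the bystanders from a clear view.

```bash
python3 - <<'E'
from act import *
import cv2,pickle
set_joints([-60.47,10,0.453,0,-68.411,-14.817])
a=camera("top")["img"];b=pickle.load(open("top0.pkl","rb"))["img"]
d=(cv2.absdiff(a,b).max(2)>50).astype(np.uint8)
k,l,s,c=cv2.connectedComponentsWithStats(d[100:260,100:460])
print([(np.round(c[i]+[100,100]).tolist(),int(s[i,4])) for i in range(1,k) if s[i,4]>12],get_obs()["time"])
cv2.imwrite("pics/a3.png",cv2.resize(a[120:245,200:460,::-1],None,fx=3,fy=3))
E
```

```text
[([357.0, 139.0], 72), ([294.0, 149.0], 76), ([364.0, 156.0], 129), ([296.0, 156.0], 58), ([219.0, 210.0], 146), ([414.0, 219.0], 168), ([286.0, 223.0], 22), ([407.0, 253.0], 663), ([454.0, 254.0], 126)] 40.8917
```

View pics/a3.png

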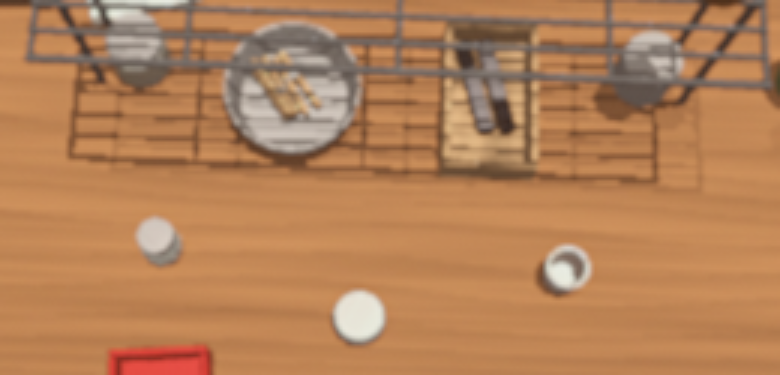

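The clear view shows both pegs in the bowl at (288,85) and both markers in the tray at (487,88). The image difference shows changes only at the moved items and the arm; the jar, tin and egg cup are unmoved.

```bash
python3 -c "
from rig import *
print(job_done())"
```

```text
the job is handed in; nothing more can be done
None
```

Job handed in at about 41 s on the robot clock: both markers are in the wooden tray and both pegs in the steel bowl, and the last top view shows nothing else moved.

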